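# Space the dividers of a sample rail with a hooked spacer

### The arm

A 6-joint arm with a two-finger parallel gripper is mounted at the origin on a cart in front of the work surface, level with it; the furniture and walls round the work are solid. World frame = base frame: x ahead of the robot, y to its left, z up, the work surface at z = 0. Lengths are in mm, angles in rad, forces in N, time in s.
With the tool pointing down it reaches from about 350 to 975 mm from the base axis. Payload 7.1 kg.
Tool frame: the origin (TCP) lies at the very end of the fingers, on their centre line; the grasp point (between the pads) lies 19 mm behind it (ctrl.tcp_to_grasp is the distance from the TCP to the grasp point, in mm); z points along the fingers, x is the direction in which the jaws open and shut, and the axes are right-handed (so a half turn about z gives the same grasp; the last joint's range is limited). The gripper opens to 88 mm and grips with 3 to 60 N. Pads are 20 mm wide; open, the fingers measure 115 mm over their backs; the gripper's body (75 mm by 178 mm) begins 61 mm behind the grasp point.
Start: joints at [-1.202, 0.423, 1.63, -0, 1.089, -0.019], TCP at [236.361, -578.566, 222.675] pointing down, gripper open.
Joint ranges: [-3, 3], [-0.9, 2.11], [0.09, 2.58], [-1.31, 4.45], [0.11, 2.69], [-2.54, 2.54]. Speed limits (rad/s): [2.39, 2.39, 3.01, 3.14, 3.14, 3.14].

### API

Orientations are given as a rotation vector (axis times angle).
In Python, from workcell import get_obs, viewer, ctrl, masks_of gives the robot as it stands. The module is installed in compiled form; this text tells all that it offers.
- The arm moves only by the shell command python3 -m inch 'ROWS'. ROWS is JSON, a list of rows, each an object of numbers: "tx", "ty", "tz": the shift along the tool's x, y, z in cm; "ax", "ay", "az": the turn, a rotation vector about the tool's x, y, z in degrees; "jaw": the opening, from 0 (shut) to 1 (fully open). In form: [{"tx": .., "ty": .., "tz": .., "ax": .., "ay": .., "az": .., "jaw": ..}, ...]. A call has 1 to 12 rows; each row shifts and turns the commanded pose from where the row before left it, along the tool's axes as they then stand; what a row does not reach is not made up. A row lasts 1/8 s, in which the tool goes at most 62.5 mm and 10.7 degrees, less where a joint would pass 70% of its speed; a pose out of reach is approached as far as the arm can. A call is refused whole if a number of a shift passes 6.25 or a number of a turn 10.7, either way. A call with a gripper value outside its range is refused whole. The fingers move at their own pace and stop on an object; the grip force is fixed at half the most. Time passes only in rows, so rows that do not move let the fingers close. It gives the time, the measured TCP pose, the force and the opening at its end, in the units of the state.
- get_obs(): the state, without advancing time (a new reading comes with each control period).
- viewer.get_image(name): name is "scene" or "side" or "wrist"; returns (picture, depth): 480x640x3 uint8, red, green, blue; 480x640 float32, mm along the optical axis (not along the pixel's ray), 0 where there is no reading.
- viewer.get_calibration(name): a dict with "fx", "fy", "cx", "cy" (pixels), "rvec" (rotation vector, rad) and "tvec" (3), from world to camera coordinates, as OpenCV has them. Camera axes: x right, y down, z forward; pixel columns grow to the right and rows downward; lengths in mm; the calibration is good to about 2 mm. A picture is of the moment at which its call begins: read the wrist's pose just before it. get_calibration takes no time and is no camera call; for the wrist camera it gives the pose at the moment of the call.
- ctrl.close_job(): hands the job in, once; it reports no verdict.
Trained networks look in the newest picture that a camera, given by its name, has taken for a name from the list of things; names that differ only in an ending like _2 or _b are one class to them, and where a whole thing is asked for, a point or a joint stands for the part that bears it (a point fixed in the world has none). Each returns a list of dicts, best first, with "score" (0 to 1); they miss things now and then, are a little off and sometimes report something else, mostly with a low value. They report only what shows in the picture. A call takes as long as a camera call.
- masks_of(camera, thing): "pixels" (480x640 bool, what is visible of it) and "location" ([column, row] in pixels, amid what is visible of it).
The state is a dict: "t": time; "qpos": joint angles; "qvel": joint speeds; "joint_torque": joint torques, N m; "ee_pos": TCP position; "orientation": TCP orientation; "ft_force": force on the tool from outside, world axes, zero at the start; "moment": the same for the moment, N m; "width": finger opening in mm.
Only numpy, scipy, OpenCV 4.12 (cv2) and the standard library are available. Lean on these libraries where they do the work, as an engineer would, in place of code of your own. Each camera call takes 0.05 s, during which the arm holds its last target. There are 200 camera calls.

### The job

Set the three blue dividers on the sample rail to equal bays with the orange spacer, working away from the end stop: hook the spacer's thin lip behind the nearest divider and draw it gently, pressing with less than 18 N, along the rail until the thick nose of the spacer bears on the grey buffer plate of the end stop, then step on and set the second divider against the first and the third against the second in the same way, without shifting the ones already set. Move the dividers only with the held spacer, never with the fingers; then stand the spacer upright back on its black mat and leave the vials and the other loose things where they are.

Things in the scene. Friction and masses are not known exactly. Their poses are not given: they have to be found in the camera images.
- rail: aluminium rail 40 wide, 270 long, 20 high, fixed to the bench. Origin at the centre of its underside; its y axis runs along the rail towards the end stop, z up.
- end_stop: dark steel stop, fixed on the rail's +y end, 50 wide, its top 65 above the bench. Origin on the rail's top in the plane of its front face, which looks along the rail's -y; axes as the rail's. It carries a grey buffer plate, 36 wide, from 28 to 62 above the bench, against which the first bay is set: its front face stands 5 to 17 before the stop's face, clamped firmly at a setting that differs each time and is not measured.
- divider_1: first divider, nearest the end stop; origin at the foot of its plate on the rail, axes as the rail's.
- divider_2: second divider, as the first.
- divider_3: third divider, farthest from the end stop, as the first.
- divider_1_top (a point): first divider, nearest the end stop: a blue upright plate 5 thick (along the rail), 46 wide and 45 high on a grey shoe (12 along the rail, 8 high) that slides along the rail with a steady drag of about 5 N and stays where it is left. This point is the middle of the plate's top edge, 65.5 above the bench; y axis along the rail towards the end stop. Well set, 35 clear between plate and buffer plate (the spacer gives this of itself).
- divider_2_top (a point): second divider: a blue upright plate 5 thick (along the rail), 46 wide and 45 high on a grey shoe (12 along the rail, 8 high) that slides along the rail with a steady drag of about 5 N and stays where it is left. This point is the middle of the plate's top edge, 65.5 above the bench; y axis along the rail towards the end stop. Well set, 35 clear between its plate and the first's (40 centre to centre).
- divider_3_top (a point): third divider, farthest from the end stop: a blue upright plate 5 thick (along the rail), 46 wide and 45 high on a grey shoe (12 along the rail, 8 high) that slides along the rail with a steady drag of about 5 N and stays where it is left. This point is the middle of the plate's top edge, 65.5 above the bench; y axis along the rail towards the end stop. Well set, 35 clear between its plate and the second's (40 centre to centre).
- spacer: orange spacer, loose, 120 g, upright on the mat, 48 (y) x 28 (x) x 84 high. Origin centre of underside. Nose block y +24 (nose face) to -4; slot open below, 28 deep, y -4 to -16; thin lip y -16 to -24; bridge over all, z 28 to 40; black handle above. A divider's plate enters the slot from below; nose face to lip's inner face is 40. In use its y points as the rail's.
- spacer_grip (a point): the spacer's black handle, 24 (x) by 26 (y), from z 40 to z 84 above its underside; this point is the handle's centre, 62 above the underside; axes as the spacer's.
- mat: black rubber mat 90 x 90 x 3, fixed on the bench; origin at the centre of its underside.
- vial_0_mid (a point): loose vial with a blue cap, 24 across, 50 high, left of the rail; its centre. Leave alone.
- vial_1_mid (a point): loose vial with a green cap, 24 across, 50 high, left of the rail; its centre. Leave alone.
- vial_2_mid (a point): loose vial with a white cap, 24 across, 50 high, left of the rail; its centre. Leave alone.
- cover_slips: small white and blue box 31 x 31 x 14, left of the rail; origin under its centre. Leave alone.

How it is judged:
By the outcome, as a careful person would: the job done as asked, in the order asked, and still so for the second after the job is handed in, with the robot touching nothing.
It also fails if it takes over 62 s, if anything falls off the work surface, if the arm or the gripper's body presses on something with over 40 N, if the wrist force passes 120 N, or if a joint passes its speed limit or range.

## Working session

There is one attempt and no reset: what is moved stays moved. The work goes in short steps, Python scripts to look and compute and a shell command to move; the robot and the scene stay as the last step left them, time stands still between calls to the robot, and variables do not carry over. Pictures are saved under pics/ and viewed, about 8 in all and at most 12, crops included, and the job is handed in when it is done.

```bash
mkdir -p pics
cat > h.py <<'E'
import numpy as np, cv2
from scipy.spatial.transform import Rotation as R
from workcell import get_obs, viewer, ctrl, masks_of
def cloud(cam):
    im,d=viewer.get_image(cam); c=viewer.get_calibration(cam)
    v,u=np.mgrid[0:480,0:640]; d=d.astype(float)
    P=np.stack([(u-c['cx'])/c['fx']*d,(v-c['cy'])/c['fy']*d,d],-1)
    Rm=R.from_rotvec(np.ravel(c['rvec'])).as_matrix()
    W=(P-np.ravel(c['tvec']))@Rm
    W[d==0]=np.nan
    return im,d,W
def save(im,n): cv2.imwrite('pics/'+n,cv2.cvtColor(im,cv2.COLOR_RGB2BGR))
E
python3 - <<'E'
from h import *
o=get_obs();print({k:np.round(v,3) for k,v in o.items()}, R.from_rotvec(o['orientation']).as_matrix().round(3))
ims=[]
for cam in ['scene','side']:
    im,d,W=cloud(cam); np.savez('c_%s.npz'%cam,im=im,W=W); save(im,cam+'0.png')
    for th in ['rail','end_stop','divider_1','spacer','spacer_grip','mat','vial_0_mid','cover_slips']:
        for m in masks_of(cam,th)[:4]:
            w=W[m['pixels']]; w=w[~np.isnan(w[:,0])]
            if len(w)==0: continue
            print(cam,th,round(m['score'],2),np.round(m['location']),len(w),'med',np.median(w,0).round(),'p2',np.percentile(w,2,0).round(),'p98',np.percentile(w,98,0).round())
E
```

```text
{'t': np.float64(0.0), 'qpos': array([-1.202,  0.424,  1.631, -0.   ,  1.089, -0.019]), 'qvel': array([ 0.   , -0.001,  0.001, -0.   , -0.   ,  0.   ]), 'joint_torque': array([-1.0000e-03, -5.4463e+01, -2.7367e+01,  6.4000e-02,  2.3000e-02,
       -0.0000e+00]), 'ee_pos': array([ 236.164, -578.064,  221.902]), 'orientation': array([-2.607e+00,  1.751e+00,  2.000e-03]), 'ft_force': array([ 0.57 ,  0.162, -0.675]), 'moment': array([-0.031, -0.001, -0.048]), 'width': np.float64(87.668)} [[ 0.378 -0.926 -0.001]
 [-0.926 -0.378  0.001]
 [-0.002  0.    -1.   ]]
scene rail 0.95 [371. 260.] 2285 med [443.  -5.  35.] p2 [ 407. -175.    1.] p98 [489.  81.  66.]
scene rail 0.64 [295. 362.] 314 med [437. 285.  36.] p2 [430. 264.  -1.] p98 [450. 292.  52.]
scene end_stop 0.6 [362. 281.] 563 med [429.  72.  52.] p2 [406.  46.  24.] p98 [453.  82.  66.]
scene end_stop 0.6 [380. 242.] 418 med [455. -58.  41.] p2 [430. -87.  14.] p98 [482. -50.  66.]
scene divider_1 0.6 [377. 244.] 371 med [454. -58.  40.] p2 [430. -65.  18.] p98 [480. -50.  65.]
scene divider_1 0.47 [386. 230.] 217 med [454. -86.  5
[... 1543 characters left out ...]
ide spacer 0.46 [380. 258.] 615 med [445.  -3.  40.] p2 [420. -12.  11.] p98 [470.   6.  65.]
side spacer_grip 0.76 [339. 182.] 724 med [ 594. -180.   42.] p2 [ 582. -217.    2.] p98 [ 617. -166.   88.]
side spacer_grip 0.19 [380. 259.] 596 med [446.  -2.  39.] p2 [420.  -9.  13.] p98 [471.   6.  65.]
side mat 0.67 [327. 202.] 805 med [ 612. -161.    2.] p2 [ 564. -218.   -1.] p98 [ 655. -130.    5.]
side vial_0_mid 0.72 [348. 351.] 437 med [418. 218.  33.] p2 [409. 194.  -1.] p98 [430. 222.  51.]
side vial_0_mid 0.46 [381. 233.] 515 med [455. -57.  43.] p2 [429. -76.  15.] p98 [484.  -9.  65.]
side cover_slips 0.7 [304. 340.] 372 med [497. 211.  13.] p2 [481. 193.   1.] p98 [516. 223.  16.]
```

Run:
```python
from h import *
a=np.load('c_scene.npz');b=np.load('c_side.npz')
A=cv2.resize(a['im'][150:320,270:470],None,fx=2,fy=2.,interpolation=cv2.INTER_CUBIC)
B=cv2.resize(b['im'][150:320,270:470],None,fx=2,fy=2.,interpolation=cv2.INTER_CUBIC)
save(np.hstack([A,B]),'crop0.png')
# divider tops and yaw, rail: points z 60..68 in blue
for n,z in (('scene',a),('side',b)):
    W=z['W'];im=z['im'].astype(int)
    m=(W[...,2]>61)&(W[...,2]<69)&(W[...,0]>395)&(W[...,0]<500)&(W[...,1]>-200)&(W[...,1]<120)
    ok,lab,st,ce=cv2.connectedComponentsWithStats(m.astype('uint8'))
    for i in range(1,ok):
        if st[i,4]<15: continue
        p=W[lab==i]; c=p.mean(0); u,s,vt=np.linalg.svd(p[:,:2]-c[:2],full_matrices=False)
        print(n,st[i],c.round(1),'dir',vt[0].round(3),np.ptp(p,0).round(), im[lab==i].mean(0).round())
    # rail top points
    m=(W[...,2]>18)&(W[...,2]<22)&(W[...,0]>395)&(W[...,0]<500)&(W[...,1]>-200)&(W[...,1]<120)
    p=W[m][:,:2].astype('float32'); print('rail',cv2.minAreaRect(p),len(p))
    m=(W[...,2]>80)&(W[...,2]<95)&(W[...,0]>540)&(W[...,0]<660)&(W[...,1]>-260)&(W[...,1]<-120)
    p=W[m][:,:2].astype('float32'); print('handle top',cv2.minAreaRect(p),len(p),np.median(W[m],0))
    m=(W[...,2]>1)&(W[...,2]<6)&(W[...,0]>540)&(W[...,0]<680)&(W[...,1]>-260)&(W[...,1]<-100)
    p=W[m][:,:2].astype('float32'); print('mat',cv2.minAreaRect(p),len(p))
```

```text
scene [372 226  21   7  53] [460.1 -85.4  63.8] dir [-0.981 -0.192] [45. 14.  7.] [ 66.  82. 125.]
scene [369 233  21   7  54] [454.6 -59.1  64.1] dir [-0.983 -0.185] [45. 12.  7.] [ 58.  76. 123.]
scene [361 250  22   8  57] [444.5  -5.   64. ] dir [-0.981 -0.194] [44. 14.  7.] [ 61.  79. 124.]
scene [362 271  11   4  15] [426.   48.   62.2] dir [-0.97  -0.243] [21.  7.  3.] [109. 110. 106.]
scene [349 273  25  11 131] [429.   67.5  64.1] dir [-0.982 -0.188] [48. 21.  7.] [79. 80. 78.]
rail ((454.05401611328125, -50.558837890625), (60.53446960449219, 274.3063049316406), 10.90979290008545) 374
handle top ((596.2383422851562, -190.2499237060547), (25.988605499267578, 24.618545532226562), 70.88568115234375) 89 [ 596.1197203  -189.23873174   85.69219583]
mat ((610.09130859375, -180.20089721679688), (139.60848999023438, 159.3614959716797), 0.022637099027633667) 782
side [374 215  24   6  67] [461.8 -83.8  64. ] dir [-0.982 -0.188] [44. 15.  6.] [ 40.  83. 158.]
side [372 224  25   7  72] [456.3 -57.5  63.8] dir [-0.982 -0.187] [44. 14.  6.] [ 27.  76. 155.]
side [367 242  26   7  82] [445.9  -3.2  63.8] dir [-0.983 -0.183] [44. 15.  6.] [ 27.  74. 150.]
side [360 268  30  11 175] [430.8  68.8  63.9] dir [-0.979 -0.202] [50. 22.  6.] [84. 85. 88.]
rail ((454.81072998046875, -50.480499267578125), (59.79692840576172, 271.5946350097656), 11.693547248840332) 335
handle top ((598.3145751953125, -190.59259033203125), (28.466827392578125, 25.078630447387695), 76.37873077392578) 105 [ 596.60152503 -186.87290155   85.35846744]
mat ((610.1156005859375, -179.6780242919922), (139.52774047851562, 159.4033660888672), 0.049420569092035294) 871
```

View pics/crop0.png

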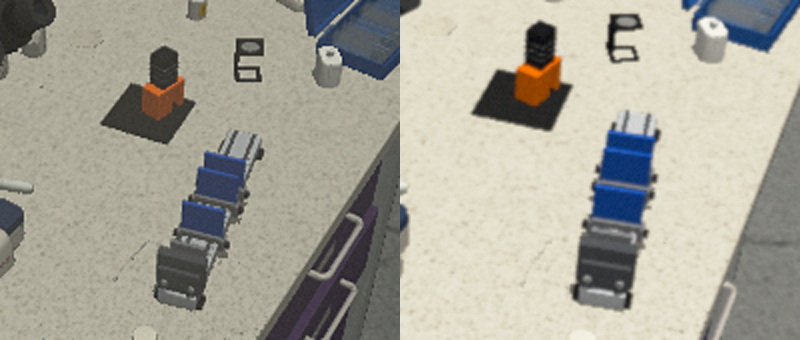

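View pics/scene0.png

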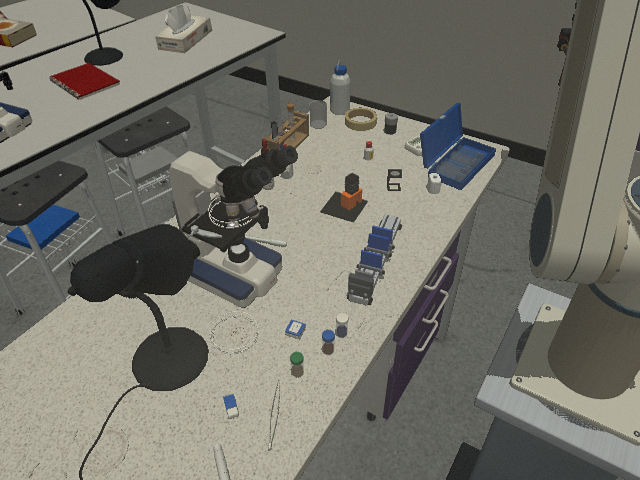

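```bash
cat >> h.py <<'E'
def tool(): 
    o=get_obs(); return o,R.from_rotvec(o['orientation']).as_matrix(),np.array(o['ee_pos'])
def to(xyz,yaw=None):
    "tool-frame cm shift (in the present axes) and az degrees to have tool x at world yaw"
    o,T,p=tool(); d=T.T@(np.array(xyz)-p)/10
    y=np.degrees(np.arctan2(T[1,0],T[0,0]))
    s='t %.2f p %s yaw %.2f F %s w %.1f -> shift cm %s'%(o['t'],p.round(1),y,o['ft_force'].round(1),o['width'],d.round(2))
    if yaw is not None: s+=' az %.2f'%-((yaw-y+180)%360-180)
    print(s)
E
python3 - <<'E'
from h import *
o,T,p=tool(); c=viewer.get_calibration('wrist'); Rc=R.from_rotvec(np.ravel(c['rvec'])).as_matrix()
C=-Rc.T@np.ravel(c['tvec']); print('cam in tool',T.T@(C-p),'axis in tool',T.T@Rc[2],'imgx in tool',T.T@Rc[0],c['fx'])
to([594,-187,230],-79)
to([540,-110,260],-79)
E
```

```text
cam in tool [   0.39696925  -74.90149067 -161.2198429 ] axis in tool [5.27472905e-04 2.71623004e-01 9.62403588e-01] imgx in tool [ 9.99999211e-01 -1.24052282e-03 -1.97960561e-04] 388.82778944190284
t 0.90 p [ 236.4 -578.6  222.7] yaw -67.78 F [-0.5  0.   0.1] w 87.8 -> shift cm [-22.73 -47.92  -0.73] az 11.22
t 0.90 p [ 236.4 -578.6  222.7] yaw -67.78 F [-0.5  0.   0.1] w 87.8 -> shift cm [-31.9  -45.83  -3.73] az 11.22
```

```bash
python3 -m inch '[{"tx":-3.27,"ty":-4.4},{"tx":-3.27,"ty":-4.4},{"tx":-3.27,"ty":-4.4},{"tx":-3.27,"ty":-4.4},{"tx":-3.27,"ty":-4.4},{"tx":-3.27,"ty":-4.4},{"tx":-3.27,"ty":-4.4},{"tx":-3.27,"ty":-4.4},{"tx":-3.27,"ty":-4.4},{"tx":-3.27,"ty":-4.4},{"az":5.6},{"az":5.6}]' && python3 -m inch '[{"tx":0}]'
cat > look.py <<'E'
from h import *
import sys
to([0,0,0]); im,d,W=cloud('wrist'); np.savez('c_wrist.npz',im=im,W=W); save(im,sys.argv[1])
th=np.radians(11.0); Y=np.array([-np.sin(th),np.cos(th)]); X=np.array([Y[1],-Y[0]])
for i in range(1,2):
  m=(W[...,2]>58)&(W[...,2]<69)&(W[...,0]>390)&(W[...,0]<510)&(W[...,1]>-200)&(W[...,1]<120)
  ok,lab,st,ce=cv2.connectedComponentsWithStats(m.astype('uint8'))
  for i in range(1,ok):
    if st[i,4]<30: continue
    p=W[lab==i]; c=p.mean(0); r=cv2.minAreaRect(p[:,:2].astype('float32')); s=p[:,:2]@Y; x=p[:,:2]@X
    print(st[i],c.round(1),'rect',np.round(r[0],1),np.round(r[1],1),round(r[2],1),'s range',np.percentile(s,[2,50,98]).round(1),'x',np.percentile(x,[2,98]).round(1),im[lab==i].mean(0).round())
m=(W[...,2]>76)&(W[...,2]<95)&(W[...,0]>540)&(W[...,0]<660)&(W[...,1]>-260)&(W[...,1]<-120)
if m.sum(): r=cv2.minAreaRect(W[m][:,:2].astype('float32'));print('handle top',np.round(r[0],1),np.round(r[1],1),r[2],np.median(W[m],0).round(1),m.sum())
E
python3 look.py w1.png
```

```text
t 0.90 p [ 236.4 -578.6  222.7] yaw -67.78 F [-0.5  0.   0.1] w 87.8 -> shift cm [-62.5    0.    22.27]$[0]: bad value
```

View pics/w1.png

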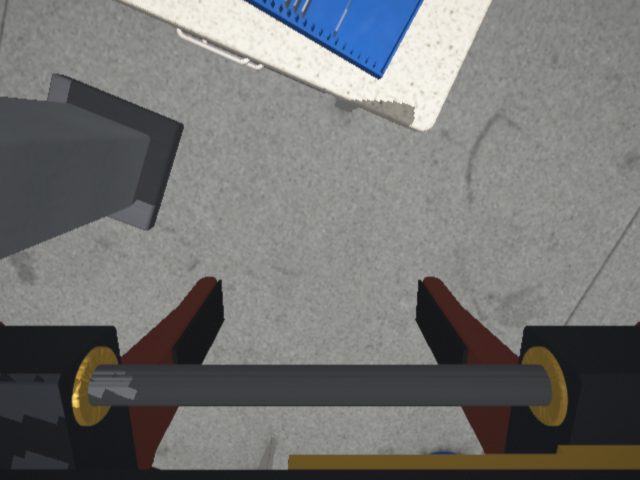

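The picture shows only the floor, with the bench corner at the top: the move was refused. I'll assume each row needs every key.

```bash
python3 -m inch '[{"tx":-3.27,"ty":-4.4,"tz":0,"ax":0,"ay":0,"az":0,"jaw":1},{"tx":-3.27,"ty":-4.4,"tz":0,"ax":0,"ay":0,"az":0,"jaw":1},{"tx":-3.27,"ty":-4.4,"tz":0,"ax":0,"ay":0,"az":0,"jaw":1},{"tx":-3.27,"ty":-4.4,"tz":0,"ax":0,"ay":0,"az":0,"jaw":1},{"tx":-3.27,"ty":-4.4,"tz":0,"ax":0,"ay":0,"az":0,"jaw":1},{"tx":-3.27,"ty":-4.4,"tz":0,"ax":0,"ay":0,"az":0,"jaw":1},{"tx":-3.27,"ty":-4.4,"tz":0,"ax":0,"ay":0,"az":0,"jaw":1},{"tx":-3.27,"ty":-4.4,"tz":0,"ax":0,"ay":0,"az":0,"jaw":1},{"tx":-3.27,"ty":-4.4,"tz":0,"ax":0,"ay":0,"az":0,"jaw":1},{"tx":-3.27,"ty":-4.4,"tz":0,"ax":0,"ay":0,"az":0,"jaw":1},{"tx":0,"ty":0,"tz":0,"ax":0,"ay":0,"az":5.6,"jaw":1},{"tx":0,"ty":0,"tz":0,"ax":0,"ay":0,"az":5.6,"jaw":1}]' && python3 look.py w2.png
```

```text
t: 2.45
ee_pos: [520.4, -108.5, 222.7]
orientation: [-2.423, 1.999, -0.0]
ft_force: [-0.5, -0.6, -0.1]
width: 88.0
t 2.45 p [ 520.4 -108.5  222.7] yaw -79.05 F [-0.5 -0.6 -0.1] w 88.0 -> shift cm [-20.54  49.04  22.26]
[ 94 253  25  54 874] [433.5  66.   63.3] rect [432.4  66.9] [49.8 13.7] 10.0 s range [-22.7 -18.4 -11.3] x [413.7 461.2] [83. 84. 87.]
[246 253  10  51 325] [458.7 -59.2  63.8] rect [457.7 -58.9] [44.9  5.5] 11.5 s range [-147.7 -145.9 -142.8] x [416.5 459.9] [ 22.  50. 102.]
[277 253   8  51 311] [463.9 -85.4  63.8] rect [462.5 -85.3] [45.5  5.1] 11.4 s range [-174.5 -172.3 -169.5] x [416.3 460. ] [ 22.  51. 102.]
[183 254  11  41 273] [453.2  -4.4  63.4] rect [451.2  -4.2] [35.7  5.6] 11.2 s range [-92.7 -91.  -87.8] x [427.4 459.6] [ 33.  76. 153.]
[122 260  12  39 254] [436.3  48.4  60.7] rect [435.6  48.6] [35.8  5.8] 11.1 s range [-38.1 -36.  -32.7] x [420.2 454.2] [123. 123. 125.]
handle top [ 598.4 -192. ] [26.4 24.1] 78.0728759765625 [ 598.6 -190.4   86. ] 1187
```

View pics/w2.png

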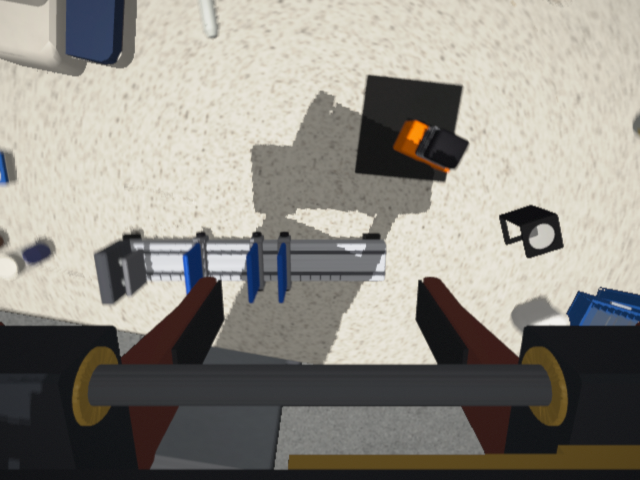

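The nose (orange, about px 412,135) points left and slightly up, towards rail +y. The handle is near (447,148), the dividers at columns 192, 253 and 283, the buffer at column 130 and the end stop at 110.

Run:
```python
from h import *
z=np.load('c_wrist.npz');W=z['W'];im=z['im'].astype(int)
reg=(W[...,0]>540)&(W[...,0]<660)&(W[...,1]>-260)&(W[...,1]<-120)
h=W[reg&(W[...,2]>84)]; r=cv2.minAreaRect(h[:,:2].astype('float32')); print('handle top',r,len(h))
og=reg&(im[...,0]>im[...,2]+60)
print('orange z',np.percentile(W[og][:,2],[2,50,98]))
t=W[og&(W[...,2]>40)&(W[...,2]<46)]
for a in (74,76,78,80,82):
    u=np.array([np.cos(np.radians(a)),np.sin(np.radians(a))]); v=np.array([u[1],-u[0]])
    print(a,'orange v',np.percentile(t[:,:2]@v,[1,99]).round(1),'u',np.percentile(t[:,:2]@u,[1,99]).round(1),'handle v',np.percentile(h[:,:2]@v,[1,99]).round(1),'u',np.percentile(h[:,:2]@u,[1,99]).round(1))
print(cv2.minAreaRect(t[:,:2].astype('float32')),len(t))
m=reg&(W[...,2]>1.5)&(W[...,2]<5)&(im.max(-1)<70)
print('mat',cv2.minAreaRect(W[m][:,:2].astype('float32')))
```

```text
handle top ((570.1773681640625, -166.3278350830078), (37.514869689941406, 106.99758911132812), 43.26752853393555) 29198
orange z [  4.10015271  43.501378   330.34472273]
74 orange v [613.5 640.7] u [-42.3   4.3] handle v [555.9 633.2] u [-24.6  35. ]
76 orange v [613.  640.3] u [-63.8 -17.7] handle v [556.6 632.1] u [-46.5  15.4]
78 orange v [611.3 639. ] u [-85.3 -39.6] handle v [556.7 630.3] u [-68.3  -4.3]
80 orange v [608.2 636.9] u [-106.7  -61.3] handle v [556.1 627.7] u [-90.  -23.9]
82 orange v [604.3 634.2] u [-127.9  -82.8] handle v [554.8 624.4] u [-111.7  -43.4]
((598.3567504882812, -191.9985809326172), (48.20924758911133, 27.906660079956055), 77.30443572998047) 599
mat ((608.532958984375, -176.27175903320312), (88.48756408691406, 88.1787109375), 4.835936069488525)
```

```bash
python3 -m inch '[{"tx":4.84,"ty":-3.03,"tz":0,"ax":0,"ay":0,"az":0,"jaw":1},{"tx":4.84,"ty":-3.03,"tz":0,"ax":0,"ay":0,"az":0,"jaw":1},{"tx":0,"ty":0,"tz":3.4,"ax":0,"ay":0,"az":7.9,"jaw":1},{"tx":0,"ty":0,"tz":3.4,"ax":0,"ay":0,"az":7.9,"jaw":1},{"tx":0,"ty":0,"tz":3.4,"ax":0,"ay":0,"az":7.8,"jaw":1},{"tx":0,"ty":0,"tz":0,"ax":0,"ay":0,"az":0,"jaw":1}]'
python3 - <<'E'
from h import *
to([598.4,-192,48],-102.7)
E
```

```text
t: 3.25
ee_pos: [596.0, -192.4, 118.2]
orientation: [1.965, -2.447, -0.007]
ft_force: [-0.4, -0.4, 0.6]
width: 87.8
t 3.25 p [ 596.  -192.4  118.2] yaw -102.46 F [-0.4 -0.4  0.6] w 87.8 -> shift cm [-0.09 -0.26  7.02] az 0.24
```

```bash
python3 -m inch '[{"tx":-0.1,"ty":-0.26,"tz":2.3,"ax":0,"ay":0,"az":0.2,"jaw":1},{"tx":0,"ty":0,"tz":2.4,"ax":0,"ay":0,"az":0,"jaw":1},{"tx":0,"ty":0,"tz":2.3,"ax":0,"ay":0,"az":0,"jaw":1},{"tx":0,"ty":0,"tz":0,"ax":0,"ay":0,"az":0,"jaw":0},{"tx":0,"ty":0,"tz":0,"ax":0,"ay":0,"az":0,"jaw":0},{"tx":0,"ty":0,"tz":0,"ax":0,"ay":0,"az":0,"jaw":0},{"tx":0,"ty":0,"tz":0,"ax":0,"ay":0,"az":0,"jaw":0},{"tx":0,"ty":0,"tz":0,"ax":0,"ay":0,"az":0,"jaw":0},{"tx":0,"ty":0,"tz":0,"ax":0,"ay":0,"az":0,"jaw":0}]'
```

```text
t: 4.38
ee_pos: [600.8, -192.5, 50.8]
orientation: [-1.96, 2.455, -0.0]
ft_force: [-0.1, -0.6, -0.4]
width: 31.1
```

```bash
python3 -m inch '[{"tx":0,"ty":0,"tz":0,"ax":0,"ay":0,"az":0,"jaw":0},{"tx":0,"ty":0,"tz":0,"ax":0,"ay":0,"az":0,"jaw":0},{"tx":0,"ty":0,"tz":0,"ax":0,"ay":0,"az":0,"jaw":0}]'
python3 - <<'E'
from h import *
to([598.4,-192,48],-102.7); to([598.4,-192,48],-102.7)
E
```

```text
t: 4.75
ee_pos: [600.8, -192.4, 50.6]
orientation: [1.96, -2.455, -0.0]
ft_force: [-0.4, 0.1, 0.0]
width: 25.7
t 4.75 p [ 600.8 -192.4   50.6] yaw -102.78 F [-0.4  0.1  0. ] w 25.7 -> shift cm [0.01 0.24 0.26] az -0.08
t 4.75 p [ 600.8 -192.4   50.6] yaw -102.78 F [-0.4  0.1  0. ] w 25.7 -> shift cm [0.01 0.24 0.26] az -0.08
```

```bash
python3 -m inch '[{"tx":0,"ty":0,"tz":-4.5,"ax":0,"ay":0,"az":0,"jaw":0},{"tx":0,"ty":0,"tz":-4.5,"ax":0,"ay":0,"az":0,"jaw":0},{"tx":-3.18,"ty":3.86,"tz":0,"ax":0,"ay":0,"az":0,"jaw":0},{"tx":-3.18,"ty":3.86,"tz":0,"ax":0,"ay":0,"az":0,"jaw":0},{"tx":-3.18,"ty":3.86,"tz":0,"ax":0,"ay":0,"az":0,"jaw":0},{"tx":-3.18,"ty":3.86,"tz":0,"ax":0,"ay":0,"az":0,"jaw":0},{"tx":-3.17,"ty":3.88,"tz":0,"ax":0,"ay":0,"az":0,"jaw":0},{"tx":0,"ty":0,"tz":0,"ax":0,"ay":0,"az":-8,"jaw":0},{"tx":0,"ty":0,"tz":0,"ax":0,"ay":0,"az":-8,"jaw":0},{"tx":0,"ty":0,"tz":0,"ax":0,"ay":0,"az":-7.9,"jaw":0},{"tx":0,"ty":0,"tz":0,"ax":0,"ay":0,"az":0,"jaw":0},{"tx":0,"ty":0,"tz":0,"ax":0,"ay":0,"az":0,"jaw":0}]'
python3 - <<'E'
from h import *
to([447.6,5.3,96],-78.9)
im,d,W=cloud('wrist'); np.savez('c_wrist.npz',im=im,W=W); save(im,'w3.png')
E
```

```text
t: 6.25
ee_pos: [447.5, 5.2, 140.7]
orientation: [2.423, -1.999, -0.0]
ft_force: [0.5, 1.1, 0.0]
width: 25.3
t 6.25 p [447.5   5.2 140.7] yaw -79.03 F [0.5 1.1 0. ] w 25.3 -> shift cm [-0.01 -0.02  4.47] az -0.13
```

View pics/w3.png

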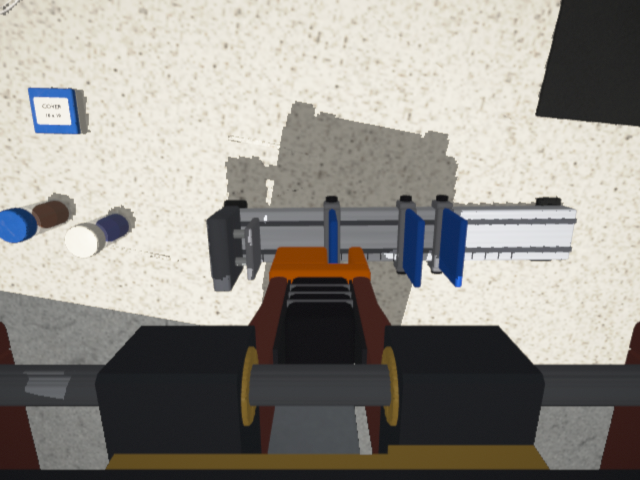

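The held spacer is at columns 270–370, row 265. Divider 1 is under it at column 333, dividers 2 and 3 are at columns 413 and 452, and the buffer is at column 253.

```bash
cat > meas.py <<'E'
from h import *
import sys
TH=np.radians(11.1); Y=np.array([-np.sin(TH),np.cos(TH)]); X=np.array([Y[1],-Y[0]])
def meas(W,im):
    im=im.astype(int)
    o,T,p=tool(); print('t %.2f TCP s %.2f x %.2f z %.1f F %s'%(o['t'],p[:2]@Y,p[:2]@X,p[2],o['ft_force'].round(1)))
    og=(im[...,0]>im[...,2]+60)&(im[...,0]>im[...,1]+30)&(abs(W[...,0]-p[0])<60)&(abs(W[...,1]-p[1])<60)&(W[...,2]<p[2])
    q=W[og]; s=q[:,:2]@Y; x=q[:,:2]@X
    print('orange s',np.percentile(s,[1,99]).round(1),'x',np.percentile(x,[1,99]).round(1),'z',np.percentile(q[:,2],[2,50,98]).round(1))
    t=q[q[:,2]>np.percentile(q[:,2],90)-3]; print('  top rect',cv2.minAreaRect(t[:,:2].astype('float32')),len(t))
    S=W[...,:2]@Y; XX=W[...,:2]@X
    m=(XX>405)&(XX<470)&(S>-210)&(S<0)&(W[...,2]>40)&(W[...,2]<70)&~og
    blue=m&(im[...,2]>im[...,0]+35); grey=m&(abs(im[...,2]-im[...,0])<20)&(S>-60)&(W[...,2]<64)
    for n,mm in (('blue',blue),('grey',grey)):
        ok,lab,st,ce=cv2.connectedComponentsWithStats(mm.astype('uint8'))
        for i in range(1,ok):
            if st[i,4]<30: continue
            k=lab==i; print(n,st[i],'s',np.percentile(S[k],[1,3,50,97,99]).round(1),'x',np.percentile(XX[k],[2,98]).round(1),'z',np.percentile(W[k][:,2],[2,98]).round(1))
if __name__=='__main__':
    if len(sys.argv)>1:
        im,d,W=cloud('wrist'); np.savez('c_wrist.npz',im=im,W=W); save(im,sys.argv[1])
    z=np.load('c_wrist.npz'); meas(z['W'],z['im'])
E
python3 meas.py
```

```text
t 6.30 TCP s -81.09 x 440.10 z 140.7 F [-0.4 -0.4 -1.3]
orange s [-104.6  -58.3] x [446.9 452.4] z [ 95.2 124.3 133. ]
  top rect ((456.38641357421875, 6.406476974487305), (7.126618385314941, 47.734066009521484), 10.55728530883789) 916
blue [ 406  213   19   74 1056] s [-147.6 -147.3 -143.4 -142.8 -142.7] x [417.1 459.9] z [40.8 65.5]
blue [ 443  213   25   74 1292] s [-174.3 -174.  -170.3 -169.6 -169.5] x [417.1 460.1] z [40.8 65.6]
blue [329 214   9  49 425] s [-92.9 -92.8 -90.1 -87.9 -87.9] x [432.4 459.6] z [44.  65.7]
grey [ 206  211   54   81 2188] s [-38.2 -38.1 -22.9  -6.6  -5.9] x [415.5 461. ] z [41.6 63.9]
grey [213 229   9  11  34] s [-19.1 -19.  -16.5 -14.8 -14.3] x [447.9 454.5] z [62.3 63.9]
```

```bash
python3 -m inch '[{"tx":0,"ty":0,"tz":2.0,"ax":0,"ay":0,"az":0,"jaw":0},{"tx":0,"ty":0,"tz":1.5,"ax":0,"ay":0,"az":0,"jaw":0},{"tx":0,"ty":0,"tz":1.2,"ax":0,"ay":0,"az":0,"jaw":0},{"tx":0,"ty":0,"tz":0.57,"ax":0,"ay":0,"az":0,"jaw":0},{"tx":0,"ty":0,"tz":0,"ax":0,"ay":0,"az":0,"jaw":0},{"tx":0,"ty":0,"tz":0,"ax":0,"ay":0,"az":0,"jaw":0}]'; python3 meas.py w4.png
```

```text
t: 7.05
ee_pos: [447.8, 5.2, 88.3]
orientation: [-2.426, 1.996, -0.001]
ft_force: [0.2, 0.1, -1.2]
width: 26.0
t 7.10 TCP s -81.10 x 440.49 z 88.3 F [-0.7  0.1 -0.8]
orange s [-104.6  -58.3] x [447.3 452.8] z [42.8 71.9 80.7]
  top rect ((456.9737854003906, 6.571933746337891), (6.495882034301758, 47.673828125), 11.408914566040039) 915
blue [ 425  233   27   93 1833] s [-147.4 -147.1 -143.3 -142.7 -142.6] x [417.3 460. ] z [40.9 65.6]
blue [ 470  233   36   93 2296] s [-174.2 -173.9 -170.2 -169.5 -169.3] x [417.1 460.1] z [40.9 65.6]
blue [331 234  11  29 301] s [-92.5 -92.4 -89.8 -87.8 -87.8] x [448.2 459.8] z [41.3 65.5]
grey [ 179  231   67   95 3086] s [-38.3 -38.2 -23.1 -13.3 -11.6] x [416.  461.1] z [41.  63.9]
grey [185 297   9   9  32] s [-15.9 -15.9 -13.2 -11.4 -11.4] x [427.4 431.6] z [63.1 64. ]
grey [186 307  11  11  36] s [-16.7 -16.3 -12.7 -11.4 -11.4] x [420.3 425.7] z [63. 64.]
```

```bash
python3 -m inch '[{"tx":-0.15,"ty":0,"tz":0,"ax":0,"ay":0,"az":0,"jaw":0},{"tx":-0.15,"ty":0,"tz":0,"ax":0,"ay":0,"az":0,"jaw":0},{"tx":-0.15,"ty":0,"tz":0,"ax":0,"ay":0,"az":0,"jaw":0},{"tx":-0.15,"ty":0,"tz":0,"ax":0,"ay":0,"az":0,"jaw":0},{"tx":-0.15,"ty":0,"tz":0,"ax":0,"ay":0,"az":0,"jaw":0},{"tx":-0.15,"ty":0,"tz":0,"ax":0,"ay":0,"az":0,"jaw":0},{"tx":-0.15,"ty":0,"tz":0,"ax":0,"ay":0,"az":0,"jaw":0}]'; python3 meas.py w5.png | head -3; python3 -m inch '[{"tx":-0.15,"ty":0,"tz":0,"ax":0,"ay":0,"az":0,"jaw":0},{"tx":-0.15,"ty":0,"tz":0,"ax":0,"ay":0,"az":0,"jaw":0},{"tx":-0.15,"ty":0,"tz":0,"ax":0,"ay":0,"az":0,"jaw":0},{"tx":-0.1,"ty":0,"tz":0,"ax":0,"ay":0,"az":0,"jaw":0},{"tx":0,"ty":0,"tz":0,"ax":0,"ay":0,"az":0,"jaw":0}]'; python3 meas.py w6.png
```

```text
t: 7.98
ee_pos: [445.6, 15.1, 88.1]
orientation: [2.426, -1.995, 0.001]
ft_force: [0.1, -4.8, 0.2]
width: 25.9
t 8.03 TCP s -70.80 x 440.19 z 88.1 F [-0.3 -5.4  0.1]
orange s [-94.4 -48.1] x [447.7 452.5] z [42.8 72.1 80.4]
  top rect ((454.4838562011719, 16.587234497070312), (7.057622909545898, 47.710025787353516), 11.99333381652832) 924
t: 8.65
ee_pos: [444.5, 20.7, 88.1]
orientation: [2.426, -1.995, 0.001]
ft_force: [0.1, -5.5, 1.7]
width: 25.8
t 8.70 TCP s -65.26 x 440.19 z 88.1 F [-0.4 -4.6  1.6]
orange s [-88.8 -42.5] x [447.6 452.4] z [42.6 71.8 80.3]
  top rect ((453.560546875, 22.033496856689453), (6.517068386077881, 47.669776916503906), 11.351609230041504) 918
blue [339 233  12  30 320] s [-81.1 -81.  -78.4 -76.6 -76.6] x [446.6 459.8] z [40.6 65.5]
blue [ 452  233   32   93 2103] s [-147.4 -147.  -143.3 -142.7 -142.6] x [417. 460.] z [41.  65.5]
blue [ 498  232   40   95 2588] s [-174.3 -173.8 -170.2 -169.4 -169.2] x [416.9 460.2] z [40.8 65.4]
grey [ 208  230   63   96 2843] s [-38.  -37.9 -22.8  -6.5  -5.9] x [416.3 461.2] z [41.2 63.9]
```

```bash
python3 -m inch '[{"tx":-0.05,"ty":0,"tz":0,"ax":0,"ay":0,"az":0,"jaw":0},{"tx":-0.05,"ty":0,"tz":0,"ax":0,"ay":0,"az":0,"jaw":0},{"tx":-0.05,"ty":0,"tz":0,"ax":0,"ay":0,"az":0,"jaw":0},{"tx":-0.05,"ty":0,"tz":0,"ax":0,"ay":0,"az":0,"jaw":0},{"tx":0,"ty":0,"tz":0,"ax":0,"ay":0,"az":0,"jaw":0}]';  python3 -m inch '[{"tx":-0.04,"ty":0,"tz":0,"ax":0,"ay":0,"az":0,"jaw":0},{"tx":0,"ty":0,"tz":0,"ax":0,"ay":0,"az":0,"jaw":0}]'
```

```text
t: 9.32
ee_pos: [444.1, 22.7, 88.1]
orientation: [2.426, -1.995, 0.0]
ft_force: [-0.0, -4.7, 2.5]
width: 25.6
t: 9.57
ee_pos: [444.0, 23.1, 88.0]
orientation: [2.426, -1.996, 0.0]
ft_force: [0.1, -4.6, 1.4]
width: 25.9
```

```bash
python3 -m inch '[{"tx":-0.03,"ty":0,"tz":0,"ax":0,"ay":0,"az":0,"jaw":0},{"tx":0,"ty":0,"tz":0,"ax":0,"ay":0,"az":0,"jaw":0}]'; python3 meas.py w7.png
```

```text
t: 9.82
ee_pos: [444.0, 23.4, 88.0]
orientation: [2.426, -1.996, 0.0]
ft_force: [0.7, -5.3, 0.5]
width: 25.8
t 9.88 TCP s -62.46 x 440.18 z 88.0 F [ 0.6 -4.7  1.3]
orange s [-86.  -39.7] x [447.7 452.5] z [42.7 72.  80.5]
  top rect ((453.0870666503906, 24.737010955810547), (6.706455230712891, 47.744102478027344), 11.303502082824707) 917
blue [339 233  12  30 323] s [-78.3 -78.2 -75.6 -73.8 -73.8] x [446.5 459.7] z [40.3 65.5]
blue [ 456  232   34   94 2151] s [-147.4 -147.1 -143.3 -142.7 -142.5] x [416.8 459.9] z [40.9 65.5]
blue [ 502  232   42   95 2643] s [-174.3 -173.8 -170.2 -169.4 -169.3] x [417.  460.1] z [40.7 65.5]
grey [ 213  230   63   96 2424] s [-37.9 -37.3 -22.7  -6.3  -5.8] x [416.  461.2] z [41.1 63.9]
grey [221 259  13  10  32] s [-19.2 -19.1 -16.  -13.3 -13.2] x [447.7 451.9] z [62.9 64. ]
grey [222 268  14  17  41] s [-19.7 -19.4 -17.4 -14.  -13.6] x [439.  447.5] z [63.1 64. ]
grey [229 300  12  15  48] s [-21.3 -21.  -19.  -15.7 -15.6] x [421.8 429.2] z [62.6 64. ]
```

```bash
for i in 1; do python3 -m inch '[{"tx":-0.03,"ty":0,"tz":0,"ax":0,"ay":0,"az":0,"jaw":0},{"tx":0,"ty":0,"tz":0,"ax":0,"ay":0,"az":0,"jaw":0}]'; done | grep -E 'pos|force'
```

```text
ee_pos: [443.9, 23.8, 88.1]
ft_force: [0.5, -4.3, 1.6]
```

```bash
python3 -m inch '[{"tx":-0.03,"ty":0,"tz":0,"ax":0,"ay":0,"az":0,"jaw":0},{"tx":0,"ty":0,"tz":0,"ax":0,"ay":0,"az":0,"jaw":0}]' | grep -E 'pos|force'
```

```text
ee_pos: [443.9, 24.1, 88.1]
ft_force: [-0.4, -5.2, 1.7]
```

```bash
python3 -m inch '[{"tx":-0.03,"ty":0,"tz":0,"ax":0,"ay":0,"az":0,"jaw":0},{"tx":0,"ty":0,"tz":0,"ax":0,"ay":0,"az":0,"jaw":0}]' | grep -E 'pos|force'
```

```text
ee_pos: [443.8, 24.3, 88.0]
ft_force: [-0.9, -4.9, 2.6]
```

```bash
python3 -m inch '[{"tx":-0.03,"ty":0,"tz":0,"ax":0,"ay":0,"az":0,"jaw":0},{"tx":0,"ty":0,"tz":0,"ax":0,"ay":0,"az":0,"jaw":0}]' | grep -E 'pos|force'; python3 meas.py w8.png
```

```text
ee_pos: [443.8, 24.4, 88.0]
ft_force: [-0.2, -7.2, 2.6]
t 10.93 TCP s -61.53 x 440.18 z 88.0 F [-0.3 -7.4  1.4]
orange s [-85.1 -38.8] x [447.7 452.4] z [42.5 72.  80.5]
  top rect ((452.8567810058594, 25.641653060913086), (6.794946670532227, 47.72967529296875), 11.045387268066406) 920
blue [ 458  233   34   93 2179] s [-147.4 -147.  -143.3 -142.6 -142.5] x [416.8 459.9] z [40.9 65.5]
blue [ 503  232   43   95 2658] s [-174.3 -173.8 -170.2 -169.4 -169.2] x [416.8 460.1] z [40.7 65.5]
blue [339 234  12  29 313] s [-77.4 -77.3 -74.7 -72.9 -72.9] x [446.5 459.7] z [40.6 65.7]
grey [ 215  230   62   96 2491] s [-37.7 -36.6 -22.6  -6.4  -5.8] x [415.9 461.2] z [41.6 63.9]
grey [231 316  10  10  36] s [-20.1 -20.  -17.5 -15.3 -15.2] x [415.1 420.4] z [63. 64.]
```

```bash
python3 -m inch '[{"tx":-0.03,"ty":0,"tz":0,"ax":0,"ay":0,"az":0,"jaw":0},{"tx":0,"ty":0,"tz":0,"ax":0,"ay":0,"az":0,"jaw":0}]'; python3 meas.py w9.png|head -2
```

```text
t: 11.18
ee_pos: [443.8, 24.4, 88.0]
orientation: [2.427, -1.994, 0.001]
ft_force: [0.4, -9.3, 1.3]
width: 26.1
t 11.22 TCP s -61.47 x 440.20 z 88.1 F [ 0.1 -8.9  1.8]
orange s [-85.  -38.8] x [447.8 452.4] z [42.5 72.  80.5]
```

```bash
python3 -m inch '[{"tx":0.22,"ty":0,"tz":0,"ax":0,"ay":0,"az":0,"jaw":0},{"tx":0.2,"ty":0,"tz":0,"ax":0,"ay":0,"az":0,"jaw":0},{"tx":0,"ty":0,"tz":0,"ax":0,"ay":0,"az":0,"jaw":0},{"tx":0,"ty":0,"tz":-1.0,"ax":0,"ay":0,"az":0,"jaw":0},{"tx":0,"ty":0,"tz":-2.0,"ax":0,"ay":0,"az":0,"jaw":0},{"tx":0,"ty":0,"tz":-1.5,"ax":0,"ay":0,"az":0,"jaw":0},{"tx":0,"ty":0,"tz":0,"ax":0,"ay":0,"az":0,"jaw":0},{"tx":3.5,"ty":0,"tz":0,"ax":0,"ay":0,"az":0,"jaw":0},{"tx":3.5,"ty":0,"tz":0,"ax":0,"ay":0,"az":0,"jaw":0},{"tx":0,"ty":0,"tz":0,"ax":0,"ay":0,"az":0,"jaw":0},{"tx":0,"ty":0,"tz":0,"ax":0,"ay":0,"az":0,"jaw":0}]'; python3 meas.py w10.png
```

```text
t: 12.6
ee_pos: [457.3, -47.5, 132.6]
orientation: [2.425, -1.996, -0.002]
ft_force: [-0.2, 0.2, -1.5]
width: 26.0
t 12.65 TCP s -134.33 x 439.70 z 132.6 F [-0.5 -0.2 -0.6]
orange s [-157.8 -111.5] x [446.5 451.9] z [ 86.9 116.  125. ]
  top rect ((466.5312805175781, -45.78083038330078), (6.458959102630615, 47.76785659790039), 11.903372764587402) 917
blue [ 218  215   21   78 1120] s [-78.1 -78.1 -77.4 -73.4 -73.1] x [416.4 459.3] z [40.7 65.7]
blue [332 215   9  48 415] s [-147.6 -147.5 -144.8 -142.7 -142.7] x [435.  460.1] z [43.9 65.8]
blue [370 215  15  77 893] s [-174.4 -174.2 -170.7 -169.6 -169.5] x [417.  460.2] z [41.8 65.8]
grey [ 118  213   62   83 2744] s [-38.2 -38.1 -22.9 -15.4 -13.3] x [414.4 460.9] z [40.8 63.9]
```

```bash
python3 -m inch '[{"tx":0.05,"ty":0,"tz":1.5,"ax":0,"ay":0,"az":0,"jaw":0},{"tx":0,"ty":0,"tz":1.5,"ax":0,"ay":0,"az":0,"jaw":0},{"tx":0,"ty":0,"tz":1.0,"ax":0,"ay":0,"az":0,"jaw":0},{"tx":0,"ty":0,"tz":0.45,"ax":0,"ay":0,"az":0,"jaw":0},{"tx":0,"ty":0,"tz":0,"ax":0,"ay":0,"az":0,"jaw":0},{"tx":0,"ty":0,"tz":0,"ax":0,"ay":0,"az":0,"jaw":0}]'; python3 meas.py w11.png
```

```text
t: 13.4
ee_pos: [458.3, -48.3, 88.7]
orientation: [-2.426, 1.996, -0.001]
ft_force: [-0.4, -0.8, -2.0]
width: 25.8
t 13.45 TCP s -135.67 x 440.47 z 88.8 F [ 0.7 -0.1 -1.3]
orange s [-159.2 -112.9] x [447.4 452.8] z [43.3 72.6 81.2]
  top rect ((467.23065185546875, -47.00838088989258), (6.719936847686768, 47.7321662902832), 10.903203010559082) 908
blue [ 194  233   28   93 1781] s [-78.5 -78.4 -77.8 -73.9 -73.6] x [416.8 459.4] z [40.9 65.6]
blue [332 233  12  30 315] s [-148.  -147.5 -144.9 -143.  -142.9] x [448.  460.3] z [42.4 65.3]
blue [ 378  232   19   93 1307] s [-174.7 -174.5 -170.8 -169.8 -169.7] x [419.9 460.2] z [41.3 65.7]
grey [  71  231   82  101 4377] s [-38.6 -38.4 -23.2 -16.5 -14.1] x [413.9 461. ] z [41.1 63.8]
grey [ 82 306   8  15  40] s [-15.1 -14.9 -13.3 -11.5 -11.5] x [418.8 425.8] z [62.9 64. ]
grey [ 91 310   9  16  45] s [-19.9 -19.7 -18.1 -16.  -15.9] x [415.6 423.9] z [62.9 64. ]
grey [ 85 320  12  12  41] s [-17.1 -17.  -15.1 -12.1 -11.7] x [411.6 417.7] z [63. 64.]
```

```bash
python3 -m inch '[{"tx":-0.15,"ty":0,"tz":0,"ax":0,"ay":0,"az":0,"jaw":0},{"tx":-0.15,"ty":0,"tz":0,"ax":0,"ay":0,"az":0,"jaw":0},{"tx":-0.15,"ty":0,"tz":0,"ax":0,"ay":0,"az":0,"jaw":0},{"tx":-0.2,"ty":0,"tz":0,"ax":0,"ay":0,"az":0,"jaw":0},{"tx":-0.2,"ty":0,"tz":0,"ax":0,"ay":0,"az":0,"jaw":0},{"tx":-0.2,"ty":0,"tz":0,"ax":0,"ay":0,"az":0,"jaw":0},{"tx":-0.2,"ty":0,"tz":0,"ax":0,"ay":0,"az":0,"jaw":0},{"tx":-0.2,"ty":0,"tz":0,"ax":0,"ay":0,"az":0,"jaw":0},{"tx":-0.2,"ty":0,"tz":0,"ax":0,"ay":0,"az":0,"jaw":0},{"tx":-0.2,"ty":0,"tz":0,"ax":0,"ay":0,"az":0,"jaw":0},{"tx":-0.2,"ty":0,"tz":0,"ax":0,"ay":0,"az":0,"jaw":0},{"tx":-0.2,"ty":0,"tz":0,"ax":0,"ay":0,"az":0,"jaw":0}]';python3 -m inch '[{"tx":-0.2,"ty":0,"tz":0,"ax":0,"ay":0,"az":0,"jaw":0},{"tx":-0.2,"ty":0,"tz":0,"ax":0,"ay":0,"az":0,"jaw":0},{"tx":-0.15,"ty":0,"tz":0,"ax":0,"ay":0,"az":0,"jaw":0},{"tx":0,"ty":0,"tz":0,"ax":0,"ay":0,"az":0,"jaw":0}]'; python3 meas.py w12.png
```

```text
t: 14.95
ee_pos: [453.8, -26.6, 88.6]
orientation: [2.426, -1.995, 0.001]
ft_force: [-0.1, -6.1, 0.5]
width: 25.5
t: 15.45
ee_pos: [452.7, -21.1, 88.6]
orientation: [2.426, -1.995, 0.001]
ft_force: [-0.5, -5.1, 1.3]
width: 25.7
t 15.50 TCP s -107.84 x 440.17 z 88.6 F [-0.8 -5.7  1.7]
orange s [-131.4  -85.2] x [447.8 452.4] z [43.4 72.7 81. ]
  top rect ((461.67108154296875, -19.773773193359375), (6.7759504318237305, 47.54802703857422), 11.714841842651367) 917
blue [ 250  233   18   82 1086] s [-78.2 -78.1 -76.9 -73.5 -73.2] x [425.4 459.5] z [40.9 65.5]
blue [339 232  12  31 332] s [-123.7 -123.6 -121.  -119.2 -119.2] x [446.9 460. ] z [40.9 65.5]
blue [ 425  232   27   94 1821] s [-174.2 -174.  -170.2 -169.7 -169.6] x [417.1 460.1] z [41.  65.6]
grey [ 126  230   74   96 3967] s [-38.4 -38.2 -23.  -13.1 -11.8] x [415.2 461. ] z [41.  63.9]
grey [134 296  19  30 134] s [-19.5 -19.  -15.8 -11.6 -11.4] x [415.1 431.3] z [62.9 64. ]
```

```bash
python3 -m inch '[{"tx":-0.1,"ty":0,"tz":0,"ax":0,"ay":0,"az":0,"jaw":0},{"tx":-0.1,"ty":0,"tz":0,"ax":0,"ay":0,"az":0,"jaw":0},{"tx":-0.1,"ty":0,"tz":0,"ax":0,"ay":0,"az":0,"jaw":0},{"tx":-0.1,"ty":0,"tz":0,"ax":0,"ay":0,"az":0,"jaw":0},{"tx":-0.05,"ty":0,"tz":0,"ax":0,"ay":0,"az":0,"jaw":0},{"tx":0,"ty":0,"tz":0,"ax":0,"ay":0,"az":0,"jaw":0}]'; python3 meas.py w13.png | grep -v grey
```

```text
t: 16.25
ee_pos: [451.8, -16.6, 88.6]
orientation: [2.426, -1.995, 0.001]
ft_force: [-0.8, -5.5, 0.7]
width: 25.4
t 16.30 TCP s -103.29 x 440.18 z 88.6 F [-0.8 -5.5  1.2]
orange s [-126.8  -80.7] x [447.8 452.4] z [43.2 72.5 81. ]
  top rect ((460.6236877441406, -15.368980407714844), (6.9080610275268555, 47.61689376831055), 11.23028564453125) 923
blue [259 233  16  69 669] s [-78.  -78.  -76.  -73.3 -73.1] x [432.3 459.6] z [42.1 65.6]
blue [339 232  12  31 330] s [-119.1 -119.1 -116.4 -114.6 -114.6] x [446.8 459.9] z [40.8 65.6]
blue [ 433  232   29   94 1896] s [-174.2 -173.9 -170.2 -169.6 -169.5] x [417.3 460.1] z [41.  65.4]
```

```bash
python3 -m inch '[{"tx":-0.04,"ty":0,"tz":0,"ax":0,"ay":0,"az":0,"jaw":0},{"tx":-0.04,"ty":0,"tz":0,"ax":0,"ay":0,"az":0,"jaw":0},{"tx":0,"ty":0,"tz":0,"ax":0,"ay":0,"az":0,"jaw":0}]'|grep -E "pos|force"; python3 -m inch '[{"tx":-0.02,"ty":0,"tz":0,"ax":0,"ay":0,"az":0,"jaw":0},{"tx":-0.02,"ty":0,"tz":0,"ax":0,"ay":0,"az":0,"jaw":0},{"tx":0,"ty":0,"tz":0,"ax":0,"ay":0,"az":0,"jaw":0}]'|grep -E "pos|force"; python3 meas.py w14.png | grep -v grey
```

```text
ee_pos: [451.7, -15.8, 88.6]
ft_force: [-1.0, -5.3, 1.2]
ee_pos: [451.6, -15.4, 88.6]
ft_force: [-0.0, -5.9, 0.5]
t 17.10 TCP s -102.08 x 440.14 z 88.6 F [-0.8 -4.8  1.3]
orange s [-125.7  -79.4] x [447.8 452.4] z [42.9 72.7 80.9]
  top rect ((460.4185485839844, -14.207651138305664), (6.792667865753174, 47.605186462402344), 11.260965347290039) 935
blue [261 233  16  63 552] s [-78.1 -78.  -75.7 -73.3 -73.1] x [435.4 459.7] z [42.  65.7]
blue [339 232  12  31 327] s [-118.  -117.9 -115.2 -113.4 -113.4] x [446.7 459.9] z [40.7 65.8]
blue [ 435  233   29   93 1912] s [-174.2 -173.9 -170.2 -169.6 -169.5] x [417.3 460.1] z [41.  65.6]
```

```bash
python3 -m inch '[{"tx":-0.02,"ty":0,"tz":0,"ax":0,"ay":0,"az":0,"jaw":0},{"tx":0,"ty":0,"tz":0,"ax":0,"ay":0,"az":0,"jaw":0}]'|grep -E "pos|force"
```

```text
ee_pos: [451.5, -15.2, 88.6]
ft_force: [-0.4, -5.2, 0.4]
```

```bash
python3 -m inch '[{"tx":-0.02,"ty":0,"tz":0,"ax":0,"ay":0,"az":0,"jaw":0},{"tx":0,"ty":0,"tz":0,"ax":0,"ay":0,"az":0,"jaw":0}]'|grep -E "pos|force"
```

```text
ee_pos: [451.5, -15.0, 88.6]
ft_force: [-0.1, -5.4, 1.8]
```

```bash
python3 -m inch '[{"tx":-0.02,"ty":0,"tz":0,"ax":0,"ay":0,"az":0,"jaw":0},{"tx":0,"ty":0,"tz":0,"ax":0,"ay":0,"az":0,"jaw":0}]'|grep -E "pos|force";python3 meas.py w15.png | grep -v grey
```

```text
ee_pos: [451.5, -14.9, 88.6]
ft_force: [-0.5, -5.5, 1.0]
t 17.90 TCP s -101.60 x 440.18 z 88.6 F [-0.2 -6.5  1.8]
orange s [-125.1  -78.9] x [447.9 452.4] z [43.  72.7 81.1]
  top rect ((460.5401916503906, -13.676630020141602), (6.549479961395264, 47.69455337524414), 11.6486234664917) 943
blue [262 233  15  62 511] s [-78.  -78.  -75.6 -73.2 -73.1] x [436.3 459.6] z [42.  65.6]
blue [339 233  12  30 333] s [-117.4 -117.4 -114.7 -112.9 -112.9] x [446.7 459.9] z [40.7 65.7]
blue [ 436  232   29   94 1931] s [-174.3 -174.  -170.2 -169.6 -169.5] x [417.2 460.1] z [40.9 65.5]
```

```bash
python3 -m inch '[{"tx":-0.02,"ty":0,"tz":0,"ax":0,"ay":0,"az":0,"jaw":0},{"tx":0,"ty":0,"tz":0,"ax":0,"ay":0,"az":0,"jaw":0}]'|grep -E "pos|force"
```

```text
ee_pos: [451.5, -14.9, 88.6]
ft_force: [-0.4, -7.6, 2.1]
```

```bash
python3 -m inch '[{"tx":0,"ty":0,"tz":0,"ax":0,"ay":0,"az":0,"jaw":0}]'|grep -E "pos|force"; python3 meas.py w16.png | grep -v grey
```

```text
ee_pos: [451.5, -14.9, 88.6]
ft_force: [0.7, -6.0, 0.6]
t 18.32 TCP s -101.53 x 440.17 z 88.6 F [ 0.5 -6.9  1.8]
orange s [-125.1  -78.9] x [447.8 452.4] z [43.  72.7 81. ]
  top rect ((460.4187927246094, -13.618755340576172), (6.621195316314697, 47.63995361328125), 11.305529594421387) 948
blue [262 233  15  61 502] s [-78.  -78.  -75.6 -73.3 -73.1] x [436.5 459.6] z [42.1 65.6]
blue [339 233  12  30 329] s [-117.3 -117.3 -114.7 -112.9 -112.9] x [446.7 460. ] z [40.6 65.6]
blue [ 435  232   30   94 1917] s [-174.3 -173.9 -170.2 -169.6 -169.5] x [417.2 460.1] z [41.  65.5]
```

```bash
python3 -m inch '[{"tx":0.2,"ty":0,"tz":0,"ax":0,"ay":0,"az":0,"jaw":0},{"tx":0.2,"ty":0,"tz":0,"ax":0,"ay":0,"az":0,"jaw":0},{"tx":0,"ty":0,"tz":0,"ax":0,"ay":0,"az":0,"jaw":0},{"tx":0,"ty":0,"tz":-1.0,"ax":0,"ay":0,"az":0,"jaw":0},{"tx":0,"ty":0,"tz":-2.0,"ax":0,"ay":0,"az":0,"jaw":0},{"tx":0,"ty":0,"tz":-1.5,"ax":0,"ay":0,"az":0,"jaw":0},{"tx":0,"ty":0,"tz":0,"ax":0,"ay":0,"az":0,"jaw":0},{"tx":2.85,"ty":0,"tz":0,"ax":0,"ay":0,"az":0,"jaw":0},{"tx":2.85,"ty":0,"tz":0,"ax":0,"ay":0,"az":0,"jaw":0},{"tx":0,"ty":0,"tz":0,"ax":0,"ay":0,"az":0,"jaw":0},{"tx":0,"ty":0,"tz":0,"ax":0,"ay":0,"az":0,"jaw":0},{"tx":0,"ty":0,"tz":0,"ax":0,"ay":0,"az":0,"jaw":0}]'; python3 meas.py w17.png|grep -v grey
```

```text
t: 19.82
ee_pos: [462.7, -73.5, 133.2]
orientation: [2.427, -1.995, -0.001]
ft_force: [0.4, -0.1, -1.4]
width: 25.7
t 19.88 TCP s -161.27 x 440.00 z 133.3 F [ 0.2  0.4 -1.2]
orange s [-184.8 -138.5] x [446.6 452.2] z [ 87.7 117.  125.7]
  top rect ((471.921142578125, -72.23356628417969), (6.280508995056152, 47.75418472290039), 10.868850708007812) 914
blue [ 175  215   26   78 1358] s [-78.6 -78.5 -77.9 -74.  -73.7] x [416.4 459.3] z [41.2 65.7]
blue [241 215  17  77 988] s [-118.4 -118.4 -117.6 -113.7 -113.5] x [416.8 459.7] z [41.2 65.7]
blue [332 215  10  48 431] s [-174.9 -174.6 -171.9 -169.9 -169.9] x [434.8 460.3] z [43.4 65.8]
```

```bash
python3 -m inch '[{"tx":0.03,"ty":0,"tz":1.5,"ax":0,"ay":0,"az":0,"jaw":0},{"tx":0,"ty":0,"tz":1.5,"ax":0,"ay":0,"az":0,"jaw":0},{"tx":0,"ty":0,"tz":1.0,"ax":0,"ay":0,"az":0,"jaw":0},{"tx":0,"ty":0,"tz":0.5,"ax":0,"ay":0,"az":0,"jaw":0},{"tx":0,"ty":0,"tz":0,"ax":0,"ay":0,"az":0,"jaw":0},{"tx":0,"ty":0,"tz":0,"ax":0,"ay":0,"az":0,"jaw":0}]'; python3 meas.py w18.png | grep -v grey
```

```text
t: 20.62
ee_pos: [463.4, -74.6, 88.7]
orientation: [-2.426, 1.996, -0.001]
ft_force: [-0.6, -0.1, -0.8]
width: 25.8
t 20.68 TCP s -162.47 x 440.43 z 88.8 F [ 0.1  0.4 -1.7]
orange s [-186.  -139.7] x [447.4 452.8] z [43.1 72.4 81.2]
  top rect ((472.3424072265625, -73.39958190917969), (6.9455180168151855, 47.730403900146484), 11.04765510559082) 912
blue [ 221  233   23   93 1571] s [-118.4 -118.4 -117.7 -113.8 -113.5] x [416.8 459.7] z [41.3 65.7]
blue [332 233  12  30 328] s [-174.8 -174.7 -171.8 -169.9 -169.8] x [447.5 460.4] z [41.1 65.6]
blue [ 141  234   35   92 2243] s [-78.6 -78.5 -77.8 -74.  -73.5] x [416.4 459.3] z [40.8 65.6]
```

```bash
python3 -m inch '[{"tx":-0.15,"ty":0,"tz":0,"ax":0,"ay":0,"az":0,"jaw":0},{"tx":-0.15,"ty":0,"tz":0,"ax":0,"ay":0,"az":0,"jaw":0},{"tx":-0.15,"ty":0,"tz":0,"ax":0,"ay":0,"az":0,"jaw":0},{"tx":-0.15,"ty":0,"tz":0,"ax":0,"ay":0,"az":0,"jaw":0},{"tx":-0.15,"ty":0,"tz":0,"ax":0,"ay":0,"az":0,"jaw":0},{"tx":-0.15,"ty":0,"tz":0,"ax":0,"ay":0,"az":0,"jaw":0},{"tx":-0.15,"ty":0,"tz":0,"ax":0,"ay":0,"az":0,"jaw":0},{"tx":-0.15,"ty":0,"tz":0,"ax":0,"ay":0,"az":0,"jaw":0},{"tx":-0.15,"ty":0,"tz":0,"ax":0,"ay":0,"az":0,"jaw":0},{"tx":-0.15,"ty":0,"tz":0,"ax":0,"ay":0,"az":0,"jaw":0},{"tx":-0.15,"ty":0,"tz":0,"ax":0,"ay":0,"az":0,"jaw":0},{"tx":0,"ty":0,"tz":0,"ax":0,"ay":0,"az":0,"jaw":0}]';python3 meas.py w19.png | grep -v grey
```

```text
t: 22.18
ee_pos: [460.2, -58.7, 88.6]
orientation: [2.427, -1.995, 0.001]
ft_force: [0.1, -5.0, -0.3]
width: 25.8
t 22.23 TCP s -146.23 x 440.26 z 88.7 F [ 0.  -5.5  0.6]
orange s [-169.7 -123.5] x [448.  452.5] z [43.  72.7 81. ]
  top rect ((468.8847961425781, -57.48896789550781), (7.030198097229004, 47.6533317565918), 10.69412612915039) 932
blue [ 173  233   31   93 1947] s [-78.5 -78.4 -77.8 -74.  -73.6] x [416.5 459.3] z [41.1 65.4]
blue [253 233  17  78 943] s [-118.2 -118.1 -116.7 -113.5 -113.2] x [427.5 459.8] z [41.2 65.5]
blue [339 232  12  31 338] s [-162.  -162.  -159.4 -157.6 -157.6] x [447.1 460.2] z [40.7 65.6]
```

4.7 mm to go (contact expected at s ≈ −141.5).

```bash
python3 -m inch '[{"tx":-0.1,"ty":0,"tz":0,"ax":0,"ay":0,"az":0,"jaw":0},{"tx":-0.1,"ty":0,"tz":0,"ax":0,"ay":0,"az":0,"jaw":0},{"tx":-0.1,"ty":0,"tz":0,"ax":0,"ay":0,"az":0,"jaw":0},{"tx":-0.05,"ty":0,"tz":0,"ax":0,"ay":0,"az":0,"jaw":0},{"tx":-0.03,"ty":0,"tz":0,"ax":0,"ay":0,"az":0,"jaw":0},{"tx":0,"ty":0,"tz":0,"ax":0,"ay":0,"az":0,"jaw":0}]';python3 meas.py w20.png | grep -v grey
```

```text
t: 22.98
ee_pos: [459.4, -55.0, 88.6]
orientation: [2.426, -1.995, 0.001]
ft_force: [-0.3, -4.5, 0.7]
width: 25.7
t 23.02 TCP s -142.39 x 440.26 z 88.6 F [-0.5 -5.6  1.3]
orange s [-166.  -119.7] x [447.9 452.5] z [43.  72.6 81. ]
  top rect ((468.4419860839844, -53.58961486816406), (6.540287494659424, 47.58526611328125), 11.654635429382324) 921
blue [ 181  233   29   93 1888] s [-78.5 -78.4 -77.8 -74.  -73.7] x [416.5 459.3] z [41.1 65.6]
blue [260 233  16  66 588] s [-118.1 -118.  -115.9 -113.4 -113.1] x [434.8 459.8] z [40.9 65.7]
blue [339 232  12  31 337] s [-158.2 -158.1 -155.5 -153.7 -153.7] x [447.  460.2] z [40.8 65.4]
```

```bash
python3 -m inch '[{"tx":-0.02,"ty":0,"tz":0,"ax":0,"ay":0,"az":0,"jaw":0},{"tx":-0.02,"ty":0,"tz":0,"ax":0,"ay":0,"az":0,"jaw":0},{"tx":-0.02,"ty":0,"tz":0,"ax":0,"ay":0,"az":0,"jaw":0},{"tx":0,"ty":0,"tz":0,"ax":0,"ay":0,"az":0,"jaw":0}]'|grep -E "pos|force"
```

```text
ee_pos: [459.3, -54.4, 88.6]
ft_force: [-0.7, -5.3, 0.6]
```

```bash
python3 -m inch '[{"tx":-0.02,"ty":0,"tz":0,"ax":0,"ay":0,"az":0,"jaw":0},{"tx":0,"ty":0,"tz":0,"ax":0,"ay":0,"az":0,"jaw":0}]'|grep -E "pos|force"; python3 meas.py w21.png | head -1
```

```text
ee_pos: [459.2, -54.2, 88.6]
ft_force: [0.2, -5.5, 0.1]
t 23.82 TCP s -141.63 x 440.23 z 88.6 F [-0.8 -5.3  0.3]
```

```bash
python3 -m inch '[{"tx":-0.02,"ty":0,"tz":0,"ax":0,"ay":0,"az":0,"jaw":0},{"tx":0,"ty":0,"tz":0,"ax":0,"ay":0,"az":0,"jaw":0}]'|grep -E "pos|force"; python3 meas.py w22.png | head -1
```

```text
ee_pos: [459.2, -54.2, 88.6]
ft_force: [-0.3, -5.7, 0.9]
t 24.12 TCP s -141.59 x 440.21 z 88.6 F [-1.4 -6.2  1.2]
```

```bash
python3 -m inch '[{"tx":-0.02,"ty":0,"tz":0,"ax":0,"ay":0,"az":0,"jaw":0},{"tx":0,"ty":0,"tz":0,"ax":0,"ay":0,"az":0,"jaw":0}]'|grep -E "pos|force"; python3 meas.py w23.png | grep -v grey
```

```text
ee_pos: [459.3, -54.1, 88.6]
ft_force: [-0.7, -8.5, 0.4]
t 24.43 TCP s -141.56 x 440.24 z 88.6 F [-0.7 -7.8  1.2]
orange s [-165.1 -118.9] x [447.8 452.5] z [43.4 72.9 81. ]
  top rect ((468.1969299316406, -52.85100555419922), (6.607261657714844, 47.77611541748047), 11.140365600585938) 949
blue [ 182  233   30   93 1876] s [-78.5 -78.4 -77.8 -73.9 -73.5] x [416.5 459.3] z [40.8 65.5]
blue [262 232  15  62 511] s [-118.  -118.  -115.6 -113.3 -113.1] x [436.6 459.9] z [41.8 65.7]
blue [339 232  12  31 333] s [-157.5 -157.3 -154.7 -153.  -152.9] x [447.  460.2] z [40.7 65.3]
```

```bash
python3 -m inch '[{"tx":0.2,"ty":0,"tz":0,"ax":0,"ay":0,"az":0,"jaw":0},{"tx":0.2,"ty":0,"tz":0,"ax":0,"ay":0,"az":0,"jaw":0},{"tx":0,"ty":0,"tz":0,"ax":0,"ay":0,"az":0,"jaw":0},{"tx":0,"ty":0,"tz":-1.0,"ax":0,"ay":0,"az":0,"jaw":0},{"tx":0,"ty":0,"tz":-2.0,"ax":0,"ay":0,"az":0,"jaw":0},{"tx":0,"ty":0,"tz":-3,"ax":0,"ay":0,"az":0,"jaw":0},{"tx":0,"ty":0,"tz":-3,"ax":0,"ay":0,"az":0,"jaw":0},{"tx":3,"ty":-3,"tz":0,"ax":0,"ay":0,"az":0,"jaw":0},{"tx":3,"ty":-3,"tz":0,"ax":0,"ay":0,"az":0,"jaw":0},{"tx":0,"ty":0,"tz":0,"ax":0,"ay":0,"az":0,"jaw":0},{"tx":0,"ty":0,"tz":0,"ax":0,"ay":0,"az":0,"jaw":0},{"tx":0,"ty":0,"tz":0,"ax":0,"ay":0,"az":0,"jaw":0}]'; python3 meas.py w24.png; python3 -c "
from h import *
to([600.8,-192.4,50.6],-102.8)"
```

```text
t: 25.92
ee_pos: [529.1, -104.0, 178.4]
orientation: [2.426, -1.995, -0.002]
ft_force: [0.4, 0.8, -1.4]
width: 26.0
t 25.98 TCP s -204.04 x 499.38 z 178.5 F [-0.3 -0.1 -0.6]
orange s [-227.5 -181.3] x [506.2 511.6] z [132.8 162.  170.8]
  top rect ((538.231689453125, -102.8148193359375), (6.765307426452637, 47.619728088378906), 10.70643424987793) 912
blue [148 274  24  52 887] s [-78.8 -78.7 -78.  -74.2 -73.8] x [419.6 459.5] z [40.8 65.4]
blue [201 274  18  52 704] s [-118.7 -118.6 -118.  -114.1 -113.7] x [420.5 459.8] z [40.6 65.6]
blue [253 274  12  40 324] s [-158.4 -158.3 -156.9 -153.6 -153.5] x [439.1 460.3] z [41.6 65.8]
grey [  67  272   58   69 2275] s [-38.9 -38.7 -23.3 -13.9 -12.3] x [414.1 461.1] z [40.8 63.9]
t 25.98 p [ 529.3 -104.1  178.5] yaw -78.85 F [-0.3 -0.1 -0.6] w 25.8 -> shift cm [10.05 -5.31 12.78] az 23.95
```

View pics/w24.png

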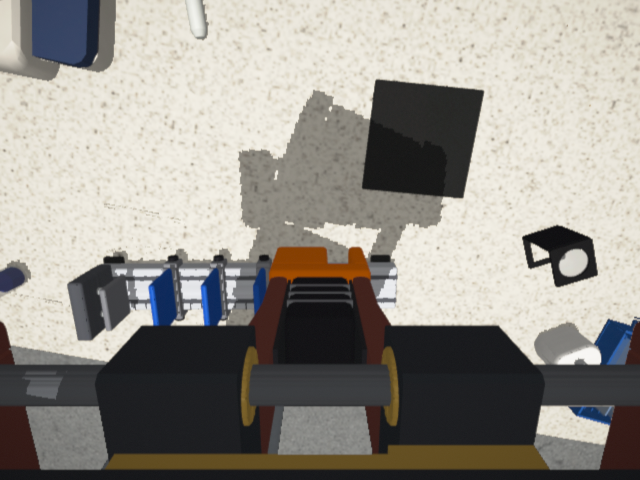

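The dividers are at columns 160, 212 and 260, evenly spaced. The mat is clear at about (420,138) and the spacer is still held square.

```bash
python3 -m inch '[{"tx":4.64,"ty":-2.9,"tz":0,"ax":0,"ay":0,"az":0,"jaw":0},{"tx":4.64,"ty":-2.9,"tz":0,"ax":0,"ay":0,"az":0,"jaw":0},{"tx":0,"ty":0,"tz":0,"ax":0,"ay":0,"az":0,"jaw":0},{"tx":0,"ty":0,"tz":4,"ax":0,"ay":0,"az":0,"jaw":0},{"tx":0,"ty":0,"tz":4,"ax":0,"ay":0,"az":0,"jaw":0},{"tx":0,"ty":0,"tz":2.5,"ax":0,"ay":0,"az":0,"jaw":0},{"tx":0,"ty":0,"tz":1.2,"ax":0,"ay":0,"az":0,"jaw":0},{"tx":0,"ty":0,"tz":0,"ax":0,"ay":0,"az":0,"jaw":0},{"tx":0,"ty":0,"tz":0,"ax":0,"ay":0,"az":0,"jaw":0},{"tx":0,"ty":0,"tz":0,"ax":0,"ay":0,"az":0,"jaw":0}]'
```

```text
t: 27.22
ee_pos: [605.8, -184.7, 62.7]
orientation: [-2.426, 1.995, -0.003]
ft_force: [-0.7, -0.4, -0.4]
width: 25.6
```

```bash
python3 -m inch '[{"tx":0,"ty":0,"tz":0.5,"ax":0,"ay":0,"az":0,"jaw":0},{"tx":0,"ty":0,"tz":0.4,"ax":0,"ay":0,"az":0,"jaw":0},{"tx":0,"ty":0,"tz":0.15,"ax":0,"ay":0,"az":0,"jaw":0},{"tx":0,"ty":0,"tz":0,"ax":0,"ay":0,"az":0,"jaw":0},{"tx":0,"ty":0,"tz":0,"ax":0,"ay":0,"az":0,"jaw":0}]'|grep -E "pos|force"; python3 -m inch '[{"tx":0,"ty":0,"tz":0.06,"ax":0,"ay":0,"az":0,"jaw":0},{"tx":0,"ty":0,"tz":0.04,"ax":0,"ay":0,"az":0,"jaw":0},{"tx":0,"ty":0,"tz":0,"ax":0,"ay":0,"az":0,"jaw":0},{"tx":0,"ty":0,"tz":0,"ax":0,"ay":0,"az":0,"jaw":0}]'|grep -E "pos|force"
```

```text
ee_pos: [605.1, -184.6, 50.9]
ft_force: [0.7, -0.9, -0.2]
ee_pos: [605.2, -184.6, 50.6]
ft_force: [-1.5, 1.5, 5.1]
```

```bash
python3 -m inch '[{"tx":0,"ty":0,"tz":0.04,"ax":0,"ay":0,"az":0,"jaw":0},{"tx":0,"ty":0,"tz":0,"ax":0,"ay":0,"az":0,"jaw":0},{"tx":0,"ty":0,"tz":0,"ax":0,"ay":0,"az":0,"jaw":0}]'|grep -E "pos|force"
```

```text
ee_pos: [605.2, -184.6, 50.6]
ft_force: [-2.5, 1.4, 8.3]
```

Standing on the mat. I'll open the jaws, rise straight up and check.

```bash
python3 -m inch '[{"tx":0,"ty":0,"tz":-0.05,"ax":0,"ay":0,"az":0,"jaw":0},{"tx":0,"ty":0,"tz":0,"ax":0,"ay":0,"az":0,"jaw":0.7},{"tx":0,"ty":0,"tz":0,"ax":0,"ay":0,"az":0,"jaw":0.7},{"tx":0,"ty":0,"tz":0,"ax":0,"ay":0,"az":0,"jaw":0.7},{"tx":0,"ty":0,"tz":0,"ax":0,"ay":0,"az":0,"jaw":0.7},{"tx":0,"ty":0,"tz":0,"ax":0,"ay":0,"az":0,"jaw":0.7},{"tx":0,"ty":0,"tz":0,"ax":0,"ay":0,"az":0,"jaw":0.7}]'; python3 -m inch '[{"tx":0,"ty":0,"tz":-2,"ax":0,"ay":0,"az":0,"jaw":0.7},{"tx":0,"ty":0,"tz":-4,"ax":0,"ay":0,"az":0,"jaw":0.7},{"tx":0,"ty":0,"tz":-5,"ax":0,"ay":0,"az":0,"jaw":0.7},{"tx":0,"ty":0,"tz":-6,"ax":0,"ay":0,"az":0,"jaw":0.7},{"tx":-4,"ty":4,"tz":0,"ax":0,"ay":0,"az":0,"jaw":0.7},{"tx":-4,"ty":4,"tz":0,"ax":0,"ay":0,"az":0,"jaw":0.7},{"tx":-4,"ty":4,"tz":0,"ax":0,"ay":0,"az":0,"jaw":0.7},{"tx":0,"ty":0,"tz":0,"ax":0,"ay":0,"az":0,"jaw":0.7},{"tx":0,"ty":0,"tz":0,"ax":0,"ay":0,"az":0,"jaw":0.7}]'; python3 look.py w25.png; python3 meas.py | grep -E "blue|grey"
python3 - <<'E'
from h import *
z=np.load('c_wrist.npz');W=z['W'];im=z['im'].astype(int)
t=(W[...,0]>540)&(W[...,0]<680)&(W[...,1]>-260)&(W[...,1]<-100)&(im[...,0]>im[...,2]+60)&(W[...,2]>40)&(W[...,2]<46)
print(cv2.minAreaRect(W[t][:,:2].astype('float32')),np.median(W[t],0))
im,d,W=cloud('side')
for th in ['vial_0_mid','cover_slips']:
    for m in masks_of('side',th)[:4]: print(th,m['score'],np.round(m['location']),np.nanmedian(W[m['pixels']],0).round())
E
```

```text
t: 29.6
ee_pos: [605.1, -184.6, 50.1]
orientation: [-2.426, 1.996, 0.0]
ft_force: [-0.7, 0.2, 0.3]
width: 61.2
t: 30.72
ee_pos: [465.5, -90.3, 221.6]
orientation: [-2.425, 1.994, -0.005]
ft_force: [0.7, 0.2, 0.5]
width: 61.0
t 30.73 p [465.5 -90.3 221.6] yaw -78.86 F [0.7 0.2 0.5] w 61.0 -> shift cm [-17.88  43.99  22.  ]
[118 196  24  58 947] [432.8  65.9  63.2] rect [431.8  66.8] [49.6 13.5] 10.6 s range [-22.9 -18.3 -11.2] x [413.2 460.8] [86. 87. 91.]
[289 197   7  54 331] [460.3 -68.8  63.8] rect [459.4 -68.8] [45.3  5.1] 11.1 s range [-157.6 -155.4 -152.8] x [416.4 459.9] [ 25.  57. 116.]
[193 198  12  54 405] [444.2   8.9  63.2] rect [443.3   9.3] [45.8  5.4] 11.5 s range [-78.  -76.4 -73.1] x [415.5 459.3] [ 45.  88. 167.]
[241 198  10  54 365] [452.2 -30.   63.5] rect [451.2 -29.7] [45.7  5.4] 11.5 s range [-117.8 -115.9 -112.9] x [415.8 459.5] [ 36.  67. 126.]
[147 204  12  42 276] [435.6  48.2  60.4] rect [435.1  48.3] [36.   5.8] 10.8 s range [-38.1 -36.  -33. ] x [419.6 453.7] [128. 128. 131.]
handle top [ 603.3 -185. ] [24.1 26.4] 10.740226745605469 [ 602.6 -183.5   85.
[... 594 characters left out ...]
p.percentile(q[:,2],[2,50,98]).round(1))
                     ~~~~~~~~~~~~~^^^^^^^^^^
    return _quantile_unchecked(
        a, q, axis, out, overwrite_input, method, keepdims, weights)
    return _ureduce(a,
                    func=_quantile_ureduce_func,
    ...<5 lines>...
                    overwrite_input=overwrite_input,
                    method=method)
    r = func(a, **kwargs)
    result = _quantile(arr,
                       quantiles=q,
    ...<2 lines>...
                       out=out,
                       weights=wgt)
    slices_having_nans = np.isnan(arr[-1, ...])
                                  ~~~^^^^^^^^^
IndexError: index -1 is out of bounds for axis 0 with size 0
```

View pics/w25.png

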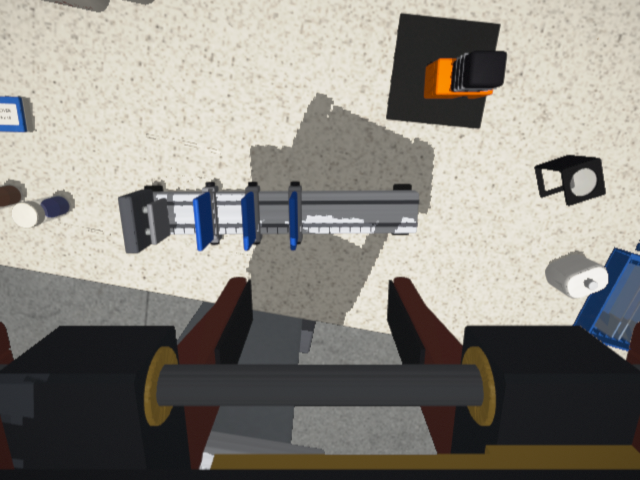

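The spacer is upright on the mat at about (465,75). The dividers at columns 205, 249 and 295 leave clear gaps of 35.0, 34.9 and 35.0 mm, and the vials and slip box are unmoved.

```bash
python3 -c "
from h import *
print(ctrl.close_job())"
```

```text
the job is handed in; nothing more can be done
None
```

I set all three dividers in order with the held spacer, and the job is handed in at about 31 s of the 62 s allowed. I drew each one gently along the rail until the nose bore on the buffer plate or on the divider before it. The wrist force read about 5 N while sliding and at most 9.3 N at contact.

**Bays:** the last depth picture gave clear gaps of 35.0, 34.9 and 35.0 mm, so the dividers already set did not shift measurably.

**Spacer:** it stands upright on the mat with the gripper clear of it. It sits about 9 mm nearer the mat's middle than where it started, and is turned as the rail is.

**Other loose things:** the blue-capped vial and the cover-slip box measured where they were at the start. I did not measure the other two vials again, but the arm never went near them.

**Checks that failed or disagreed:**
- My first move was refused because the rows lacked some keys, and nothing moved.
- The last run of my measuring script stopped with an error because the spacer was no longer near the gripper. The final gaps come from the other script.
- During the pulls, partly hidden plates read about 0.5 mm off. The clear view afterwards and the arm's own positions, 40.0 mm apart at each contact, agreed with each other.

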